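# Hang a specimen basket in the conditioning tank

## Robot

A 7-joint arm with a two-finger parallel gripper is mounted at the origin on the work surface. World frame = base frame: x ahead of the robot, y to its left, z up, the work surface at z = 0. Lengths are in m, angles in rad, forces in N, time in s.
With the tool pointing down it reaches from about 0.425 to 0.925 m from the base axis. Payload 6.8 kg.
Tool frame: the origin (TCP) lies at the very end of the fingers, on their centre line; the grasp point (between the pads) lies r.grasp_offset behind it (r.grasp_offset is the distance from the TCP to the grasp point, in m); z points along the fingers, y is the direction in which the jaws open and shut (so a half turn about z gives the same grasp; the last joint's range is limited). The gripper opens to 85 mm and grips with 20 to 120 N. Pads are 22 mm wide; open, the fingers measure 114 mm over their backs; the gripper's body (76 mm by 85 mm) begins 54 mm behind the grasp point. The pads swing forward as they close: fully open they stand 13 mm farther back than shut.
Start: joints at [-1.238, 0.477, 0.022, 1.555, -0.011, 1.109, -0.083], TCP at [0.288, 0.61, 0.231] pointing down, gripper open.
Joint ranges: [-2.96, 2.96], [-0.34, 2.1], [-1.41, 1.46], [0.24, 2.44], [-1.37, 4.51], [0.17, 1.92], [-2.96, 2.96]. Speed limits (rad/s): [2.39, 2.39, 3.14, 3.14, 3.14, 3.14, 3.14].

## Interface

Orientations are given as a rotation vector (axis times angle).
In Python, from bench import r gives the robot as it stands.
- The arm moves only by the shell command python3 -m jog 'ROWS' [FORCE]. ROWS is JSON, one flat list of numbers, 7 for each row, row after row: the turn, a rotation vector about the tool's x, y, z normalised to -1 to 1, where 1 is 180 degrees, then the shift along the tool's x, y, z normalised to -1 to 1, where 1 is 200 mm, then the opening, from 0 (shut) to 1 (fully open). In form: [wx, wy, wz, x, y, z, hand, wx, wy, wz, x, y, z, hand, ...]. A call has 1 to 12 rows; each row is the pose to reach, as a shift and turn from the pose measured when the call began, along the tool's axes at that moment, turning the shorter way round; what a row does not reach only later rows make up. A row lasts 1/10 s, in which the tool goes at most 50 mm and 8.59 degrees, less where a joint would pass 70% of its speed; a pose out of reach is approached as far as the arm can. A call with a number of a shift or a turn outside -1 to 1 is refused whole. A call with a gripper value outside its range is refused whole. The fingers move at their own pace and stop on an object; FORCE is the grip in N (left out, the last holds). Time passes only in rows, so rows that repeat a pose let the fingers close. It gives the time, the measured TCP pose, the force and the opening at its end, in the units of the state.
- r.get_obs(): the state, without advancing time (a new reading comes with each control period).
- r.grab_frame(name): name is "scene" or "top" or "wrist"; returns the picture (384x512x3 uint8, red, green, blue); there is no depth.
- r.calibration(name): a dict with "K" (3x3 intrinsics, pixels), "dist_coeffs" ([k1, k2, p1, p2, k3] as OpenCV has them; the pictures are not rectified), "origin" and "rotation" of the camera in the world; the wrist camera has in their place "T_tool_cam" (4x4, takes a point from camera to tool coordinates, whose origin is the TCP and whose axes are the flange's). Camera axes: x right, y up, looking along -z (the intrinsics and any distortion apply to the point x, -y, -z); pixel columns grow to the right and rows downward; lengths in m; the calibration is good to about 2 mm. A picture is of the moment at which its call begins: read the wrist's pose just before it. calibration takes no time and is no camera call.
- r.hand_in(): hands the job in, once; it reports no verdict.
The state is a dict: "clock": time; "joints": joint angles; "qvel": joint speeds; "tau": joint torques, N m; "tcp_pos": TCP position; "orientation": TCP orientation; "contact_force": force on the tool from outside, world axes, zero at the start; "moment": the same for the moment, N m; "grip_width": finger opening in m.
Only numpy, scipy, OpenCV 4.12 (cv2) and the standard library are available. Lean on these libraries where they do the work, as an engineer would, in place of code of your own. Each camera call takes 0.05 s, during which the arm holds its last target.

## Task

Take the top basket off the nested stack, leaving the other two standing where they are, and hang it by its bent lip on the tank's near rim, inside the tank, in the free space beside the basket already hanging there. Lower it gently and let go only when the lip sits fully down on the rim, so that it hangs straight; leave the hung basket and the other things on the bench where they are.

Things in the scene. Friction and masses are not known exactly. Their poses are not given: they have to be found in the camera images.
- basket_top: The basket to move, top of a nested stack of three alike: 2 mm stainless sheet, 0.16 to 0.3 kg, pan 76 mm long (x), 86 mm wide over its side flanges (y), 60 mm high, sides and front sloping. Origin: under the pan floor, mid width; z up, front to +x. The flat back plate (x = -38 to -40 mm) rises past the pan as a 60 mm wide neck, then bends out (-x) and down: a hook. Centre of mass near x = -10 mm.
- basket_top_lip (a point): Middle of the underside of the top basket's bent lip, which sits on the rim: at x = -47.5, y = 0, z = 90 mm in the basket's axes (same axes). The lip's top is 2 mm above it. The hook is 19 mm thick outside (x = -38 to -57 mm) and 60 mm wide, with a 15 mm gap inside, open downward; its outer leg ends 24 mm below the lip's top. It can be pinched across from above.
- basket_middle: Second basket of the stack, same shape and axes as basket_top; loose, to be left standing. In the nest the top basket sits 30 mm higher and 3.5 mm further to +x, held by about 2 mm of play; lift it straight up 65 mm to clear. The middle lip's top lies 6 mm below the end of the top basket's leg, so fingertips more than about 28 mm below the top lip can catch this one.
- basket_bottom: The lowest basket of the stack, standing on the bench, same shape and axes; loose, to be left standing.
- basket_hung: Loose basket, same shape and axes as basket_top, already hanging by its lip on the tank's near rim, inside, leaning a few degrees. It hangs anywhere within 90 mm of the rim's middle; the wider gap beside it (at least 105 mm between its flange and the tank's end wall) is the free space. To be left as it hangs.
- tank: Fixed open white plastic tank, 190 mm (x) by 320 mm (y), 130 mm high, upright walls 6 mm thick, empty (floor 6 mm thick). Origin: centre of its underside; z up. Its near wall, on the robot's side, is at -x; a drain cock sticks out on the far (+x) side. A basket hung on the near rim points its +x along the tank's +x, its pan floor about 34 mm above the tank floor.
- near_rim (a point): Middle of the top edge of the tank's near wall (mid thickness of the 6 mm wall), at x = -92 mm, y = 0, z = 130 mm in the tank's axes; same axes as the tank. The rim runs along y.
- wash_bottle: White wash bottle with red cap, 66 mm across, about 200 mm high with its spout, loose bystander. Origin under its centre.
- tension_grip: Steel clamp head of a tension tester with two black screw knobs, 120 mm over the knobs along y, 84 mm high, loose bystander. Origin under its centre.
- bar_tray: Black tray with four dumb-bell shaped test bars, 100 mm along x, 190 mm along y, 18 mm high, loose bystander. Origin under its centre.
Mind the look-alikes: they are no part of the job. What is shaped like the basket_top but purple is not meant. Leave any orange look-alike of the basket_middle alone.

How it is judged:
On the way:
1. the top basket has been lifted clear of the stack (z of basket_top in the frame of basket_middle above 0.08 m), for 0.1 s.
At the end, for the whole second after the job is handed in: Top basket released, at rest, hung inside on the near rim: lip underside within -4/+5 mm of rim height and 9 mm of the wall's middle, tilted under 10 deg, square to the tank within 11 deg; stack baskets within 15 mm, hung basket within 20 mm, other things within 30 mm of their start (z of basket_top_lip in the frame of near_rim between -0.004 and 0.005 m and x of basket_top_lip in the frame of near_rim between -0.009 and 0.009 m and x of basket_top in the frame of tank above -0.065 m and y of basket_top in the frame of tank between -0.125 and 0.125 m and angle between basket_top's own z axis and vertical below 0.17 rad and angle between the x axis of basket_top and the x axis of tank, either way round below 0.2 rad and linear speed of basket_top below 0.01 m/s and distance of each of basket_middle, basket_bottom from where it was at the start of the episode below 0.015 m and distance of basket_hung from where it was at the start of the episode below 0.02 m and distance of each of wash_bottle, tension_grip, bar_tray from where it was at the start of the episode below 0.03 m); the robot touches nothing.
It fails at once if the middle or bottom basket was dragged up or moved more than 15 mm (distance of any of basket_middle, basket_bottom from where it was at the start of the episode above 0.015 m).
It fails at once if the basket already hanging was moved more than 20 mm (distance of basket_hung from where it was at the start of the episode above 0.02 m).
It fails at once if the bottle, clamp head or bar tray was moved more than 30 mm (distance of any of wash_bottle, tension_grip, bar_tray from where it was at the start of the episode above 0.03 m).
It fails at once if the basket was pressed or rammed onto the tank with over 60 N (contact force between basket_top and tank above 60 N).
It fails at once if the basket was let go (dropped) over the tank with its lip still more than 10 mm above the rim (contact force between the fingers and basket_top below 0.05 N and horizontal distance between basket_top and tank below 0.2 m and z of basket_top_lip in the frame of near_rim above 0.01 m).
It also fails if it takes over 43 s, if anything falls off the work surface, if the arm or the gripper's body presses on something with over 40 N, if the wrist force passes 120 N, or if a joint passes its speed limit or range.

## Working session

There is one attempt and no reset: what is moved stays moved. The work goes in short steps, Python scripts to look and compute and a shell command to move; the robot and the scene stay as the last step left them, time stands still between calls to the robot, and variables do not carry over. Pictures are saved under pics/ and viewed, and the job is handed in when it is done.

```bash
ls; mkdir -p pics
python3 - <<'E'
from bench import r
import cv2
o=r.get_obs(); print(o); print(r.grasp_offset)
for n in("scene","top","wrist"):
    c=r.calibration(n); print(n,c)
    cv2.imwrite(f"pics/{n}0.png",r.grab_frame(n)[:,:,::-1])
E
```

```text
pics
{'clock': 0.0, 'joints': array([-1.23808325,  0.47781529,  0.02234713,  1.55647974, -0.0115392 ,
        1.1092987 , -0.08306353]), 'qvel': array([-0.00121922,  0.00013045, -0.00056816,  0.00224947, -0.00020077,
        0.00024198, -0.00070341]), 'tau': array([ 1.68119466e-03, -5.96469212e+01,  1.60849784e+00, -2.81171858e+01,
        1.25407198e-02,  9.78663156e-03,  2.36207529e-05]), 'tcp_pos': array([0.28775441, 0.60991824, 0.23030373]), 'orientation': array([-6.86716739e-01, -3.06530803e+00,  2.90361997e-03]), 'contact_force': array([ 0.16217191,  0.97690103, -0.03645927]), 'moment': array([ 0.03528489,  0.02846667, -0.05286256]), 'grip_width': 0.08526631124087715}
0.0187
scene {'K': array([[359.03747079,   0.        , 260.87941399],
       [  0.        , 359.03747079, 187.19186736],
       [  0.        ,   0.        ,   1.        ]]), 'dist_coeffs': array([0.00505695, 0.        , 0.        , 0.        , 0.        ]), 'origin': array([1.02640654, 0.54073288, 0.88397164]), 'rotation': array([0.28614975, 0.8251457 , 2.32433751])}
top {'K': array([[465.51618208,   0.        , 2
[... 228 characters left out ...]
3, 0.07396815, 1.30530913]), 'rotation': array([ 0.08498256, -0.06365484, -1.55910876])}
wrist {'K': array([[301.83370013,   0.        , 256.2026414 ],
       [  0.        , 301.83370013, 193.17931069],
       [  0.        ,   0.        ,   1.        ]]), 'dist_coeffs': array([-0.03647584,  0.        ,  0.        ,  0.        ,  0.        ]), 'T_tool_cam': array([[-1.99855308e-04,  9.49870876e-01,  3.12642413e-01,
         8.03105592e-02],
       [ 9.99999978e-01,  2.08370665e-04,  6.17343649e-06,
         7.02583693e-04],
       [-5.92815398e-05,  3.12642407e-01, -9.49870897e-01,
        -1.42372178e-01],
       [ 0.00000000e+00,  0.00000000e+00,  0.00000000e+00,
         1.00000000e+00]])}
```

View pics/scene0.png

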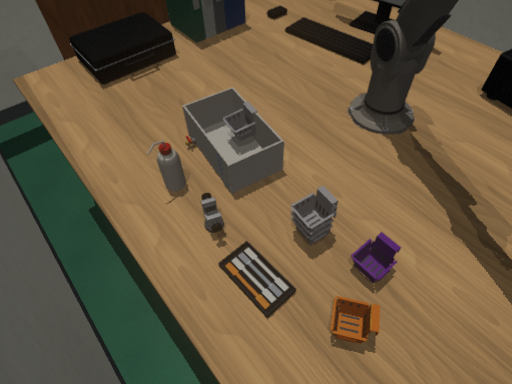

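View pics/top0.png

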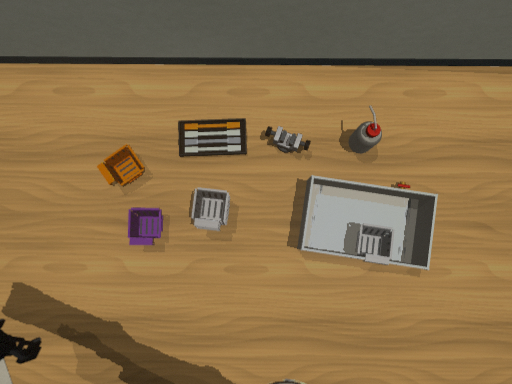

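View pics/wrist0.png

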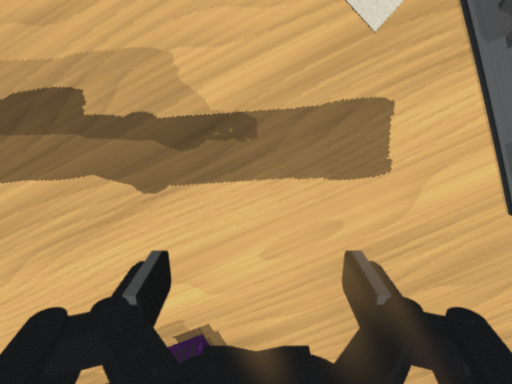

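The stack is at about (210,208) in the top view and (315,217) in the scene view. The tank is at about (370,222) with the hung basket at (376,242), so the free space is to its left (+y). The purple and orange baskets at (145,225) and (122,165) are look-alikes. I'll enlarge both areas.

```bash
cat > h.py <<'E'
import numpy as np, cv2
from bench import r
from scipy.spatial.transform import Rotation as R
def pose(o=None):
    o=o or r.get_obs(); return R.from_rotvec(o["orientation"]).as_matrix(),np.array(o["tcp_pos"])
def cam(n,tp=None):
    c=r.calibration(n)
    if n=="wrist":
        Rt,p=tp; T=c["T_tool_cam"]; return c["K"],c["dist_coeffs"],Rt@T[:3,:3],Rt@T[:3,3]+p
    return c["K"],c["dist_coeffs"],R.from_rotvec(c["rotation"]).as_matrix(),np.array(c["origin"])
def ray(n,uv,tp=None):
    K,d,Rc,o=cam(n,tp)
    q=cv2.undistortPoints(np.array([[uv]],float),K,d)[0,0]
    v=Rc@np.array([q[0],-q[1],-1.]); return o,v/np.linalg.norm(v)
def onz(n,uv,z,tp=None):
    o,v=ray(n,uv,tp); return o+v*(z-o[2])/v[2]
def proj(n,P,tp=None):
    K,d,Rc,o=cam(n,tp); P=np.atleast_2d(P)
    q=(P-o)@Rc; q=q*[1,-1,-1]
    return cv2.projectPoints(q,np.zeros(3),np.zeros(3),K,d)[0][:,0]
def two(a,b):
    (o1,v1),(o2,v2)=a,b
    s=np.linalg.lstsq(np.c_[v1,-v2],o2-o1,rcond=None)[0]
    return (o1+v1*s[0]+o2+v2*s[1])/2, np.linalg.norm(o1+v1*s[0]-o2-v2*s[1])
E
python3 - <<'E'
import cv2
t=cv2.imread("pics/top0.png");s=cv2.imread("pics/scene0.png")
cv2.imwrite("pics/t_stack.png",cv2.resize(t[180:240,180:240],None,fx=10,fy=10,interpolation=cv2.INTER_CUBIC))
cv2.imwrite("pics/t_tank.png",cv2.resize(t[170:275,295:445],None,fx=5,fy=5,interpolation=cv2.INTER_CUBIC))
cv2.imwrite("pics/s_stack.png",cv2.resize(s[180:250,280:350],None,fx=8,fy=8,interpolation=cv2.INTER_CUBIC))
E
```

```text
(no output)
```

View pics/t_stack.png

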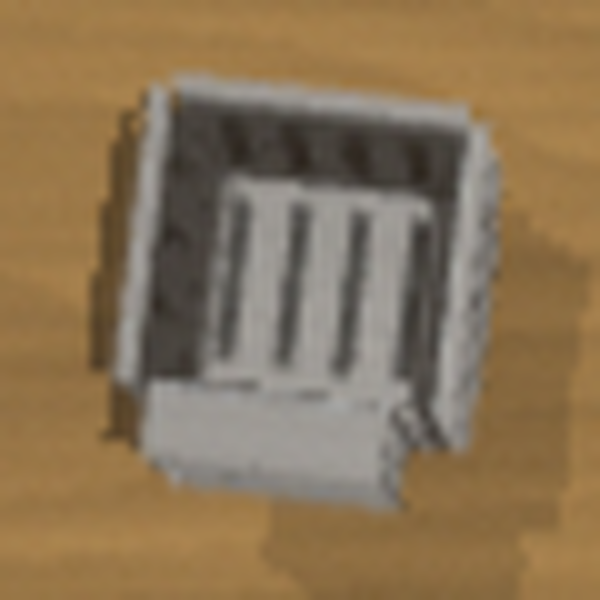

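View pics/t_tank.png

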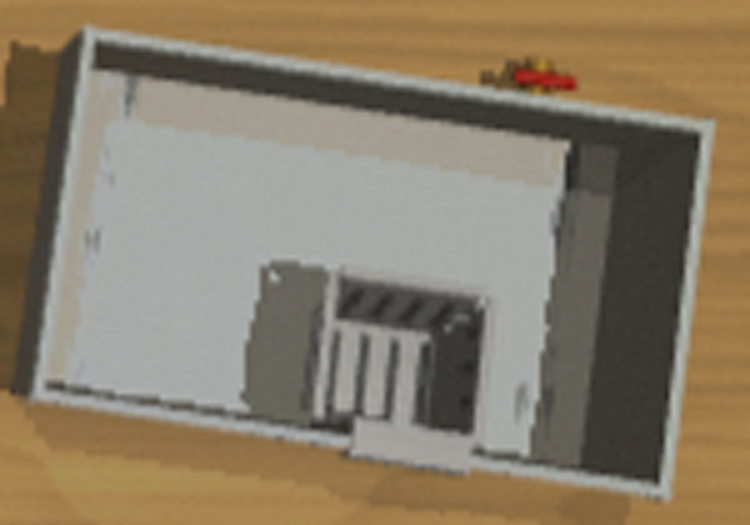

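View pics/s_stack.png

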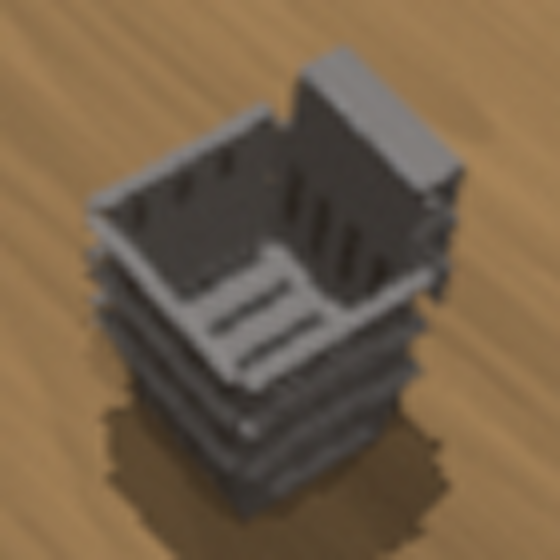

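Run:
```python
from h import *
np.set_printoptions(precision=4,suppress=True)
T=lambda u,v:((u+.5)/10-.5+180,(v+.5)/10-.5+180)
S=lambda u,v:((u+.5)/8-.5+280,(v+.5)/8-.5+180)
K=lambda u,v:((u+.5)/5-.5+295,(v+.5)/5-.5+170)
print("stack lip (top)");
for q in [(145,383),(405,403),(392,480),(152,457)]: print(onz("top",T(*q),.152))
print("scene: outerL? ");
for q in [(345,45),(465,165),(420,190),(300,75)]: print(onz("scene",S(*q),.152))
print("pan top rim corners, z .12")
for q in [(150,85),(490,125),(455,450),(118,385)]: print(onz("top",T(*q),.12))
print("tank outer corners z .13")
c=[onz("top",K(*q),.13) for q in [(86,27),(714,122),(668,499),(33,401)]]
for x in c: print(x)
c=np.array(c);print("sides",[np.linalg.norm(c[i]-c[i-1]) for i in range(4)])
yv=c[3]-c[2]; yv/=np.linalg.norm(yv); yv2=c[0]-c[1];yv2/=np.linalg.norm(yv2)
xv=c[0]-c[3]; print("yaw",np.degrees([np.arctan2(-yv[0],yv[1]),np.arctan2(-yv2[0],yv2[1]),np.arctan2(xv[1],xv[0]),np.arctan2(*(c[1]-c[2])[[1,0]])]),"ctr",c.mean(0), "nearmid",(c[2]+c[3])/2)
print("hung lip z .132ish")
for q in [(350,420),(475,440),(470,470),(350,457)]: print(onz("top",K(*q),.132))
print("hung flange left/right z~.10")
for q in [(333,270),(318,415),(490,295),(478,440)]: print(onz("top",K(*q),.1))
o=r.get_obs();print(pose(o)[0])
```

```text
stack lip (top)
[0.549 0.239 0.152]
[0.5447 0.1744 0.152 ]
[0.5257 0.1773 0.152 ]
[0.5307 0.2368 0.152 ]
scene: outerL? 
[0.5256 0.1831 0.152 ]
[0.5322 0.2419 0.152 ]
[0.5503 0.2395 0.152 ]
[0.5458 0.1824 0.152 ]
pan top rim corners, z .12
[0.6261 0.244  0.12  ]
[0.6167 0.1567 0.12  ]
[0.5337 0.1642 0.12  ]
[0.5493 0.2504 0.12  ]
tank outer corners z .13
[ 0.6614 -0.0548  0.13  ]
[ 0.6161 -0.3705  0.13  ]
[ 0.4281 -0.3429  0.13  ]
[ 0.4727 -0.0282  0.13  ]
sides [np.float64(0.1905418997224994), np.float64(0.31895206832227374), np.float64(0.1899840882901027), np.float64(0.31784220408952574)]
yaw [-8.0547 -8.1554 -8.0244 -8.3588] ctr [ 0.5446 -0.1991  0.13  ] nearmid [ 0.4504 -0.1856  0.13  ]
hung lip z .132ish
[ 0.4652 -0.1857  0.132 ]
[ 0.4561 -0.2475  0.132 ]
[ 0.4413 -0.2448  0.132 ]
[ 0.447  -0.1855  0.132 ]
hung flange left/right z~.10
[ 0.5403 -0.1849  0.1   ]
[ 0.4662 -0.1765  0.1   ]
[ 0.5283 -0.2652  0.1   ]
[ 0.4545 -0.2578  0.1   ]
[[-0.9044  0.4266 -0.0005]
 [ 0.4266  0.9044 -0.0013]
 [-0.0001 -0.0014 -1.    ]]
```

Both views agree:
- **Stack lip:** about (0.538, 0.209), yaw about -5°.
- **Tank:** yaw about -8.1°, rim middle about (0.453, -0.186). Sides measure 190 x 319 mm, matching the given sizes.

Next I move above the stack with tool y along the basket's x.

```bash
python3 -m jog '[0,0,0.194,-0.99,-0.64,-0.05,1, 0,0,0.194,-0.99,-0.64,-0.05,1, 0,0,0.194,-0.99,-0.64,-0.05,1, 0,0,0.194,-0.99,-0.64,-0.05,1, 0,0,0.194,-0.99,-0.64,-0.05,1, 0,0,0.194,-0.99,-0.64,-0.05,1]'
python3 - <<'E'
from h import *
Rt,p=pose(); d=np.array([.538,.209,.25])-p
b=np.radians(-5.2)
Rg=np.array([[-np.sin(b),np.cos(b),0],[np.cos(b),np.sin(b),0],[0,0,-1]])
# tool x=+by, tool y=+bx
print((Rt.T@d)/.2, R.from_matrix(Rt.T@Rg).as_rotvec()/np.pi)
E
```

```text
clock: 0.75
tcp_pos: [0.4165, 0.4037, 0.2411]
orientation: [1.587, 2.708, -0.004]
contact_force: [0.1, 1.2, 0.7]
grip_width: 0.0855
[-1.14623811  0.05408985 -0.03996293] [1.86936922e-04 1.22872139e-03 1.91451324e-01]
```

```bash
python3 -m jog '[0,0.001,0.191,-1,0.054,-0.04,1, 0,0.001,0.191,-1,0.054,-0.04,1, 0,0.001,0.191,-1,0.054,-0.04,1, 0,0.001,0.191,-1,0.054,-0.04,1, 0,0.001,0.191,-1,0.054,-0.04,1, 0,0.001,0.191,-1,0.054,-0.04,1,0,0.001,0.191,-1,0.054,-0.04,1]'
python3 - <<'E'
from h import *
o=r.get_obs();tp=pose(o);f=r.grab_frame("wrist");np.savez("w1.npz",R=tp[0],p=tp[1],f=f)
print(o["qvel"].max(), o["contact_force"])
cv2.imwrite("pics/w1.png",cv2.resize(f[:,:,::-1],(800,600)))
E
```

```text
clock: 1.45
tcp_pos: [0.5227, 0.2364, 0.2495]
orientation: [-2.315, -2.124, 0.0]
contact_force: [-0.0, -0.2, -0.1]
grip_width: 0.085
0.0031094591843349017 [-0.03797335 -0.22761307 -0.13506098]
```

View pics/w1.png

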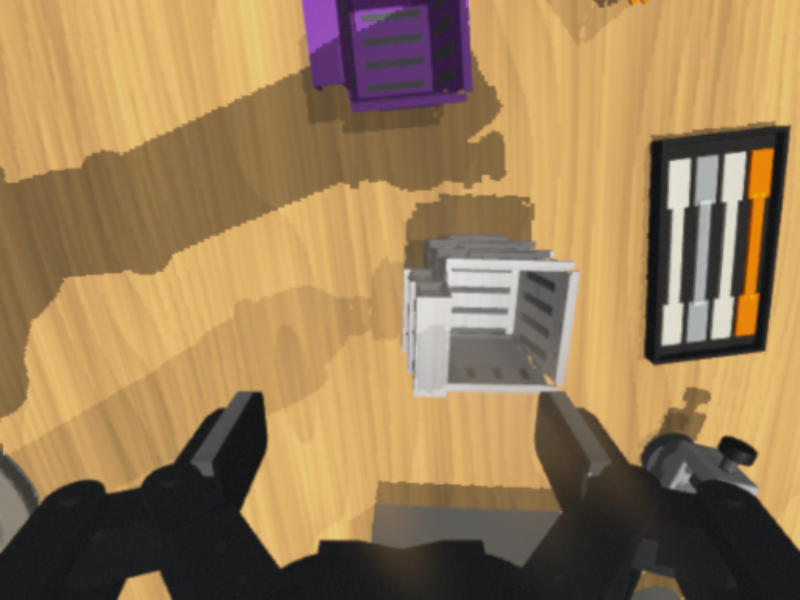

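Run:
```python
from h import *
f=np.load("w1.npz")["f"][:,:,::-1]
cv2.imwrite("pics/w1c.png",cv2.resize(f[150:260,250:380],None,fx=5.5,fy=5.5,interpolation=cv2.INTER_CUBIC))
```

```text
(no output)
```

View pics/w1c.png

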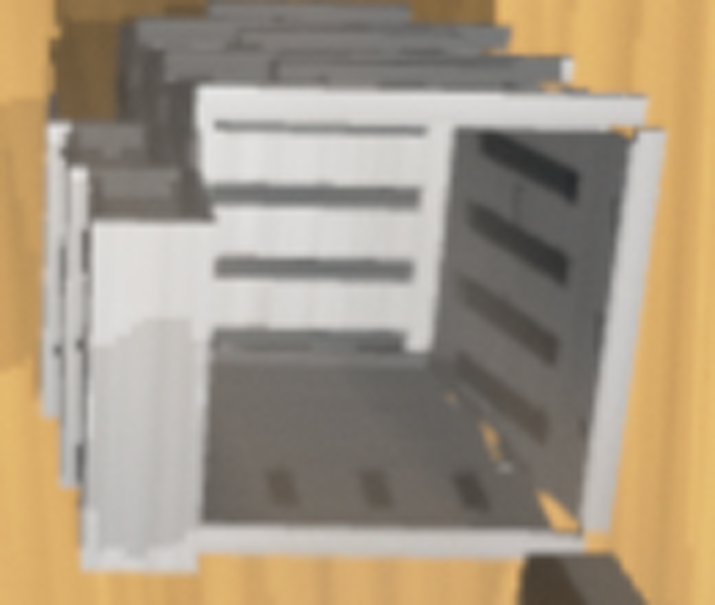

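Run:
```python
from h import *
np.set_printoptions(precision=4,suppress=True)
d=np.load("w1.npz");tp=(d["R"],d["p"])
C=lambda u,v:((u+.5)/5.5-.5+250,(v+.5)/5.5-.5+150)
P=np.array([onz("wrist",C(*q),.152,tp) for q in [(92,218),(214,220),(198,572),(82,570)]])
print(P,P.mean(0),[np.linalg.norm(P[i]-P[i-1]) for i in range(4)])
for a,b in((3,0),(2,1)):
    e=P[b]-P[a];print("yaw",np.degrees(np.arctan2(-e[0],e[1])))
for q in[(650,130),(595,545),(200,90),(645,100),(200,550),(590,550)]:print(onz("wrist",C(*q),.12,tp))
print("tool yaw of y",np.degrees(np.arctan2(tp[0][1,1],tp[0][0,1])))
```

```text
[[0.5318 0.2411 0.152 ]
 [0.5502 0.2392 0.152 ]
 [0.5445 0.1792 0.152 ]
 [0.5257 0.1812 0.152 ]] [0.5381 0.2101 0.152 ] [np.float64(0.060206680802887144), np.float64(0.018505443979446472), np.float64(0.06026590506716397), np.float64(0.018943053994593416)]
yaw -5.879473235790347
yaw -5.463524897658542
[0.6275 0.2384 0.12  ]
[0.6198 0.1599 0.12  ]
[0.5518 0.2518 0.12  ]
[0.6265 0.2437 0.12  ]
[0.547  0.1653 0.12  ]
[0.6189 0.1589 0.12  ]
tool yaw of y -4.929732362070474
```

Run:
```python
from h import *
Rt,p=pose(); d=np.array([.538,.210,.129])-p
b=np.radians(-5.6)
Rg=np.array([[-np.sin(b),np.cos(b),0],[np.cos(b),np.sin(b),0],[0,0,-1]])
print((Rt.T@d)/.2, R.from_matrix(Rt.T@Rg).as_rotvec()/np.pi)
```

```text
[-0.127351    0.08902193  0.60242443] [-1.26806981e-04 -4.34065736e-06  4.05977277e-03]
```

```bash
python3 -m jog '[0,0,0.004,-0.127,0.089,0,1, 0,0,0.004,-0.127,0.089,0,1, 0,0,0.004,-0.127,0.089,0.2,1, 0,0,0.004,-0.127,0.089,0.35,1, 0,0,0.004,-0.127,0.089,0.48,1, 0,0,0.004,-0.127,0.089,0.55,1, 0,0,0.004,-0.127,0.089,0.58,1, 0,0,0.004,-0.127,0.089,0.602,1, 0,0,0.004,-0.127,0.089,0.602,1,0,0,0.004,-0.127,0.089,0.602,1]'
python3 - <<'E'
from h import *
f=r.grab_frame("scene");g=r.grab_frame("wrist")
cv2.imwrite("pics/s2.png",np.hstack([cv2.resize(f[140:270,250:400,::-1],(450,390),interpolation=cv2.INTER_CUBIC),cv2.resize(g[150:350,180:360,::-1],(350,390))]))
E
```

```text
clock: 2.5
tcp_pos: [0.5387, 0.2104, 0.1301]
orientation: [2.327, 2.11, 0.002]
contact_force: [-0.1, 0.2, -0.1]
grip_width: 0.0857
```

View pics/s2.png

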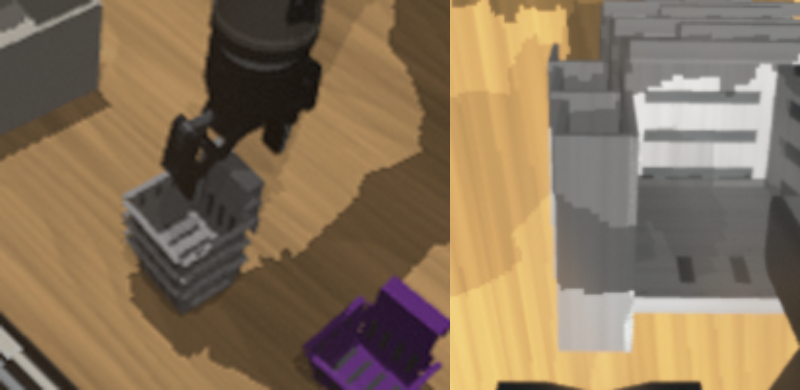

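The fingers straddle the hook and nothing is in contact. I'll close the gripper.

```bash
python3 -m jog '[0,0,0,0,0,0,0.5, 0,0,0,0,0,0,0.25, 0,0,0,0,0,0,0.2, 0,0,0,0,0,0,0.1,0,0,0,0,0,0,0,0,0,0,0,0,0,0,0,0,0,0,0,0,0,0,0,0,0,0,0,0,0,0,0,0,0,0]' 60
python3 - <<'E'
from h import *
o=r.get_obs();print(o["moment"])
f=r.grab_frame("scene");g=r.grab_frame("wrist")
cv2.imwrite("pics/s3.png",np.hstack([cv2.resize(f[140:270,250:400,::-1],(450,390),interpolation=cv2.INTER_CUBIC),cv2.resize(g[150:350,180:360,::-1],(350,390))]))
E
```

```text
[-0.01109644 -0.07181921  0.0170529 ]invalid input
```

View pics/s3.png

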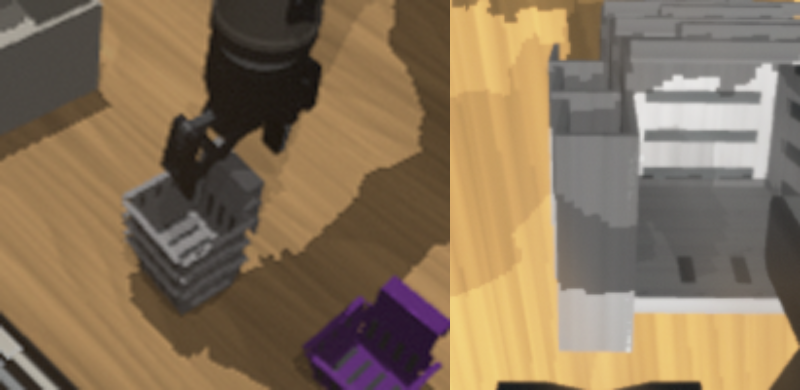

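I miscounted the numbers, so that call was refused and nothing moved. I'll type it again.

```bash
python3 -m jog '[0,0,0,0,0,0,0.5, 0,0,0,0,0,0,0.25, 0,0,0,0,0,0,0.2, 0,0,0,0,0,0,0.1, 0,0,0,0,0,0,0, 0,0,0,0,0,0,0, 0,0,0,0,0,0,0, 0,0,0,0,0,0,0]' 60
python3 - <<'E'
from h import *
o=r.get_obs();print(o["moment"])
f=r.grab_frame("scene");g=r.grab_frame("wrist")
cv2.imwrite("pics/s4.png",np.hstack([cv2.resize(f[140:270,250:400,::-1],(450,390),interpolation=cv2.INTER_CUBIC),cv2.resize(g[150:350,180:360,::-1],(350,390))]))
E
```

```text
clock: 3.5
tcp_pos: [0.5385, 0.2101, 0.1299]
orientation: [-2.327, -2.11, -0.002]
contact_force: [-2.2, 0.2, 3.1]
grip_width: 0.0178
[-0.19208051  0.17537967 -0.15097629]
```

View pics/s4.png

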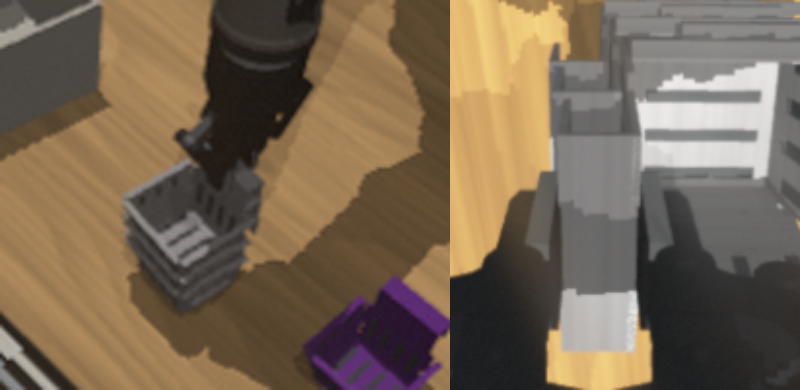

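The hook is gripped at a 17.8 mm opening. I'll lift straight up.

```bash
python3 -m jog '[0,0,0,0,0,-0.02,0, 0,0,0,0,0,-0.06,0, 0,0,0,0,0,-0.11,0, 0,0,0,0,0,-0.16,0, 0,0,0,0,0,-0.21,0, 0,0,0,0,0,-0.26,0, 0,0,0,0,0,-0.31,0, 0,0,0,0,0,-0.37,0, 0,0,0,0,0,-0.43,0, 0,0,0,0,0,-0.5,0, 0,0,0,0,0,-0.55,0, 0,0,0,0,0,-0.55,0]'
python3 - <<'E'
from h import *
o=r.get_obs();print(o["moment"])
f=r.grab_frame("scene");g=r.grab_frame("wrist")
np.savez("w4.npz",f=g,s=f)
cv2.imwrite("pics/s5.png",np.hstack([cv2.resize(f[140:270,250:400,::-1],(450,390),interpolation=cv2.INTER_CUBIC),cv2.resize(g[150:350,180:360,::-1],(350,390))]))
E
```

```text
clock: 4.8
tcp_pos: [0.5394, 0.2104, 0.2419]
orientation: [2.327, 2.11, 0.007]
contact_force: [-0.9, 0.4, -2.2]
grip_width: 0.0178
[-0.04608644  0.07593977 -0.0124142 ]
```

View pics/s5.png

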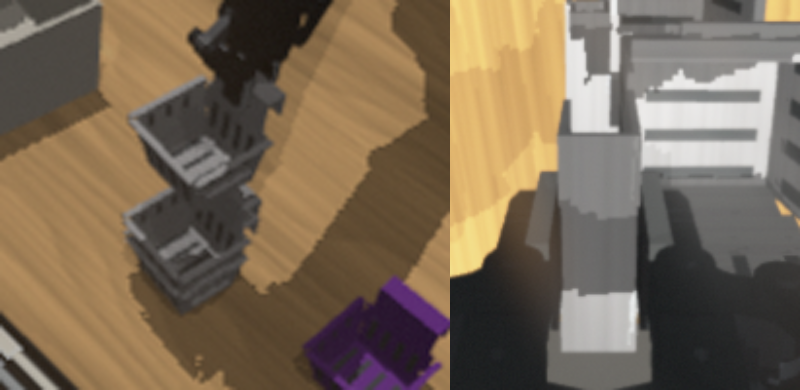

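The top basket is lifted clear, a single one, and the other two still stand in place. Next is the transport to above the tank.

```bash
cat > go.py <<'E'
from h import *
import sys
x,y,z,yaw=map(float,sys.argv[1:5])
Rt,p=pose(); d=np.array([x,y,z])-p; b=np.radians(yaw)
Rg=np.array([[-np.sin(b),np.cos(b),0],[np.cos(b),np.sin(b),0],[0,0,-1]])
print((Rt.T@d)/.2, R.from_matrix(Rt.T@Rg).as_rotvec()/np.pi)
E
python3 go.py .4633 -.1036 .25 -8.15
```

```text
[-1.59734378 -0.22018807 -0.05196477] [ 0.0002278  -0.00032717  0.01415323]
```

```bash
python3 -m jog '[0,0,0,-0.1,-0.015,-0.05,0, 0,0,0.003,-0.28,-0.04,-0.05,0, 0,0,0.005,-0.46,-0.065,-0.05,0, 0,0,0.008,-0.64,-0.09,-0.05,0, 0,0,0.01,-0.8,-0.11,-0.05,0, 0,0,0.012,-0.92,-0.127,-0.05,0, 0,0,0.014,-1,-0.138,-0.05,0]' 
python3 go.py .4633 -.1036 .25 -8.15
```

```text
clock: 5.6
tcp_pos: [0.4902, 0.0116, 0.2492]
orientation: [-2.375, -2.055, 0.0]
contact_force: [-0.2, 0.4, -3.0]
grip_width: 0.0177
[-0.5893548  -0.05052458 -0.00438158] [-0.00018468 -0.00013365 -0.00065571]
```

```bash
python3 -m jog '[0,0,0,-0.08,-0.007,0,0, 0,0,0,-0.22,-0.02,0,0, 0,0,0,-0.36,-0.03,0,0, 0,0,0,-0.48,-0.04,0,0, 0,0,0,-0.56,-0.048,0,0, 0,0,0,-0.589,-0.051,0,0, 0,0,0,-0.589,-0.051,0,0, 0,0,0,-0.589,-0.051,0,0]'
python3 - <<'E'
from h import *
o=r.get_obs();tp=pose(o);f=r.grab_frame("wrist");t=r.grab_frame("top");s=r.grab_frame("scene");np.savez("w6.npz",R=tp[0],p=tp[1],f=f)
print(o["moment"])
cv2.imwrite("pics/w6.png",cv2.resize(f[:,:,::-1],(800,600)))
cv2.imwrite("pics/t6.png",np.hstack([cv2.resize(t[170:275,295:445,::-1],(400,280)),cv2.resize(s[80:200,170:320,::-1],(400,280))]))
E
```

```text
clock: 6.4
tcp_pos: [0.4635, -0.1024, 0.2489]
orientation: [-2.374, -2.056, 0.0]
contact_force: [0.1, 0.6, -2.5]
grip_width: 0.0177
[0.00452227 0.08672144 0.01528652]
```

View pics/w6.png

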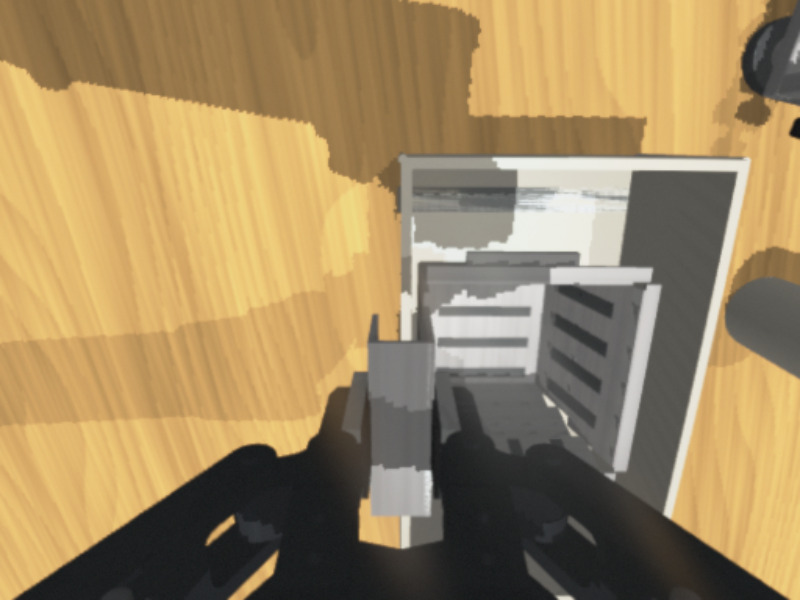

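View pics/t6.png

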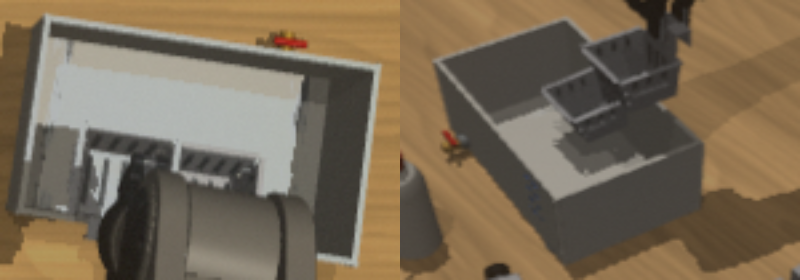

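Run:
```python
from h import *
f=np.load("w6.npz")["f"][:,:,::-1]
a=cv2.resize(f[90:200,230:300],None,fx=5.4,fy=5.4,interpolation=cv2.INTER_CUBIC)
b=cv2.resize(f[240:350,230:300],None,fx=5.4,fy=5.4,interpolation=cv2.INTER_CUBIC)
cv2.imwrite("pics/w6c.png",np.hstack([a,b]))
```

```text
(no output)
```

View pics/w6c.png

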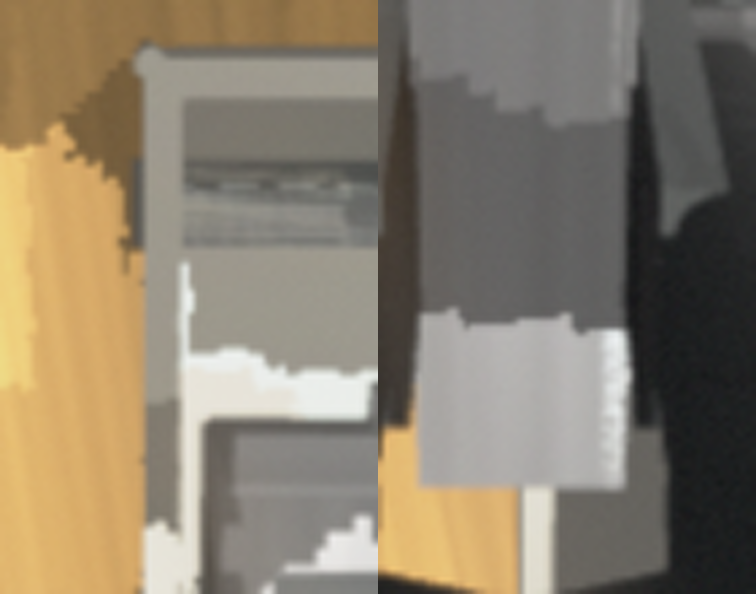

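Run:
```python
from h import *
np.set_printoptions(precision=4,suppress=True)
d=np.load("w6.npz");tp=(d["R"],d["p"])
A=lambda u,v,v0:((u+.5)/5.4-.5+230,(v+.5)/5.4-.5+v0)
b=np.radians(-8.15);xt=np.array([np.cos(b),np.sin(b),0]);yt=np.array([-np.sin(b),np.cos(b),0])
c=np.array([.5446,-.1991,.13])
def pr(n,uv,z):
    P=onz("wrist",uv,z,tp);q=P-c;print(n,P,"tank x,y",q@xt+.092,q@yt)
pr("outer far",A(143,200,90),.13);pr("inner far",A(183,200,90),.13);pr("corner",A(141,50,90),.13)
pr("outer near",A(144,540,240),.13);pr("inner near",A(177,540,240),.13)
z=tp[1][2]+.022
pr("lipL",A(42,488,240),z);pr("lipR",A(249,488,240),z)
k=.64
pr("lipLt",(369*k,341*k),z);pr("lipRt",(433*k,341*k),z)
```

```text
outer far [ 0.4713 -0.0482  0.13  ] tank x,y -0.001963329669844485 0.1389620952547264
inner far [ 0.4775 -0.0491  0.13  ] tank x,y 0.004342870785430511 0.138959226747598
corner [ 0.4742 -0.0257  0.13  ] tank x,y -0.0022482239191761733 0.16166879408195445
outer near [ 0.4388 -0.2746  0.13  ] tank x,y -0.0019873043067740043 -0.08969196041120014
inner near [ 0.4455 -0.2755  0.13  ] tank x,y 0.004712530365802353 -0.08968721437774774
lipL [ 0.4503 -0.1311  0.2709] tank x,y -0.011017040993418561 0.05395476852106942
lipR [ 0.4692 -0.1338  0.2709] tank x,y 0.008083931375311423 0.05397451104869628
lipLt [ 0.4596 -0.0714  0.2709] tank x,y -0.01024082067383518 0.11432278310803909
lipRt [ 0.4771 -0.0739  0.2709] tank x,y 0.007456062356373638 0.11432318221589899
```

The wrist view puts the lip 2.7 mm to the robot's side of the wall's middle. Yaw matches, and y in the tank is 0.084. I'll nudge +1.5 mm and start down.

```bash
python3 -m jog '[0,0,0,0,0.008,0.02,0, 0,0,0,0,0.008,0.08,0, 0,0,0,0,0.008,0.16,0, 0,0,0,0,0.008,0.24,0, 0,0,0,0,0.008,0.32,0, 0,0,0,0,0.008,0.4,0, 0,0,0,0,0.008,0.46,0, 0,0,0,0,0.008,0.5,0, 0,0,0,0,0.008,0.52,0, 0,0,0,0,0.008,0.52,0, 0,0,0,0,0.008,0.52,0]'
python3 - <<'E'
from h import *
o=r.get_obs();tp=pose(o);f=r.grab_frame("wrist");s=r.grab_frame("scene");np.savez("w7.npz",R=tp[0],p=tp[1],f=f)
a=cv2.resize(f[90:200,230:300,::-1],None,fx=5,fy=5,interpolation=cv2.INTER_CUBIC)
b=cv2.resize(f[240:350,230:300,::-1],None,fx=5,fy=5,interpolation=cv2.INTER_CUBIC)
cv2.imwrite("pics/w7c.png",np.hstack([a,b]))
cv2.imwrite("pics/s7.png",cv2.resize(s[70:200,170:320,::-1],(690,598),interpolation=cv2.INTER_CUBIC))
E
```

```text
clock: 7.65
tcp_pos: [0.4655, -0.1027, 0.1454]
orientation: [-2.374, -2.057, -0.001]
contact_force: [0.1, -0.9, -3.3]
grip_width: 0.0179
```

View pics/w7c.png

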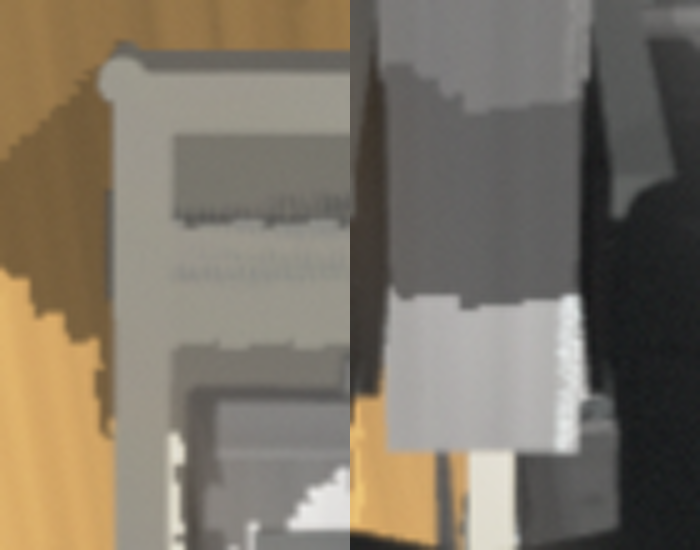

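View pics/s7.png

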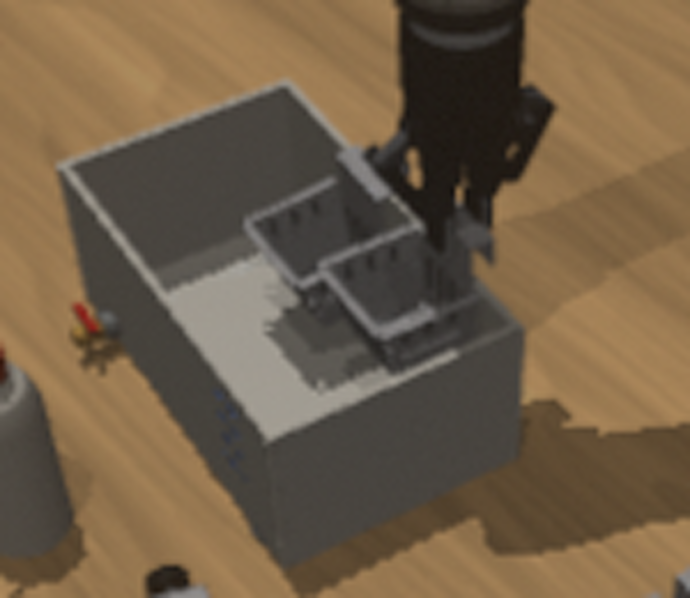

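The lip sits about 1.3 mm to the robot's side of the rim middle, so the rim fits within the hook gap. I'll keep lowering, slower.

```bash
python3 -m jog '[0,0,0,0,0,0.02,0, 0,0,0,0,0,0.04,0, 0,0,0,0,0,0.06,0, 0,0,0,0,0,0.08,0, 0,0,0,0,0,0.1,0, 0,0,0,0,0,0.12,0, 0,0,0,0,0,0.135,0, 0,0,0,0,0,0.145,0, 0,0,0,0,0,0.15,0, 0,0,0,0,0,0.15,0]'; python3 -c "
from bench import r;print(r.get_obs()['moment'])"
```

```text
clock: 8.75
tcp_pos: [0.4655, -0.1026, 0.1155]
orientation: [-2.374, -2.058, -0.001]
contact_force: [-0.5, -0.5, -1.8]
grip_width: 0.0177
[0.06074012 0.08050082 0.01429482]
```

```bash
python3 -m jog '[0,0,0,0,0,0.006,0, 0,0,0,0,0,0.012,0, 0,0,0,0,0,0.018,0, 0,0,0,0,0,0.02,0, 0,0,0,0,0,0.02,0]'; python3 -c "
from bench import r;print(r.get_obs()['moment'])"
```

```text
clock: 9.25
tcp_pos: [0.4655, -0.1026, 0.1114]
orientation: [-2.374, -2.058, -0.001]
contact_force: [0.0, -0.5, -2.1]
grip_width: 0.0177
[-0.01619658  0.09717582 -0.0049021 ]
```

```bash
python3 -m jog '[0,0,0,0,0,0.004,0, 0,0,0,0,0,0.008,0, 0,0,0,0,0,0.01,0, 0,0,0,0,0,0.01,0]'; python3 -m jog '[0,0,0,0,0,0.004,0, 0,0,0,0,0,0.005,0, 0,0,0,0,0,0.005,0]'; python3 -c "
from bench import r;print(r.get_obs()['moment'])"
```

```text
clock: 9.65
tcp_pos: [0.4656, -0.1027, 0.1099]
orientation: [-2.374, -2.057, -0.002]
contact_force: [-2.5, 0.2, 5.0]
grip_width: 0.0178
clock: 9.95
tcp_pos: [0.4656, -0.1026, 0.1099]
orientation: [-2.373, -2.056, -0.003]
contact_force: [-4.7, 1.0, 13.3]
grip_width: 0.0174
[0.24068563 1.20803191 0.00451921]
```

Contact came at TCP z = 0.110, exactly where predicted, with 13 N upward. I'll ease off about 1 mm and look.

```bash
python3 -m jog '[0,0,0,0,0,-0.003,0, 0,0,0,0,0,-0.003,0]'
python3 - <<'E'
from h import *
f=r.grab_frame("wrist");s=r.grab_frame("scene")
b=cv2.resize(f[200:350,220:300,::-1],(320,600),interpolation=cv2.INTER_CUBIC)
cv2.imwrite("pics/s8.png",np.hstack([b,cv2.resize(s[70:200,200:300,::-1],(460,600),interpolation=cv2.INTER_CUBIC)]))
E
```

```text
clock: 10.15
tcp_pos: [0.4658, -0.1027, 0.1106]
orientation: [-2.373, -2.056, -0.004]
contact_force: [0.2, -0.5, -3.4]
grip_width: 0.0177
```

View pics/s8.png

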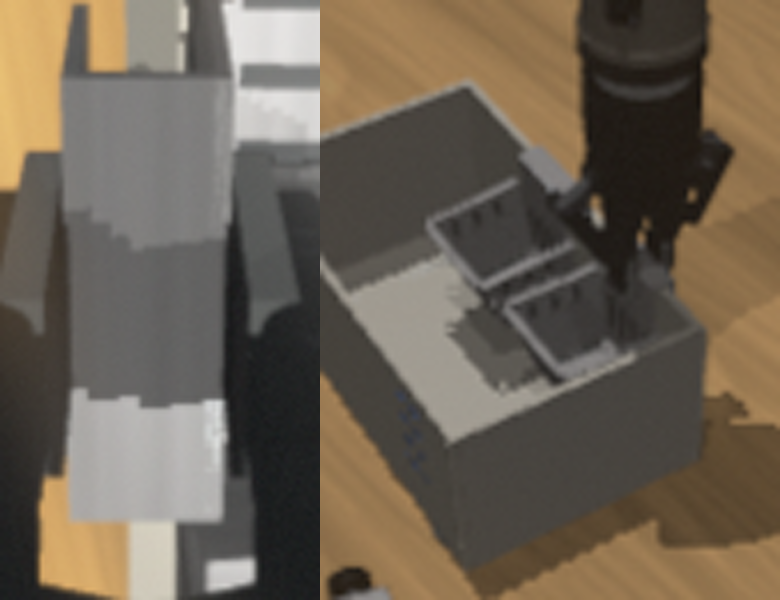

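The rim lies inside the hook gap. I'll set it down lightly, then open in small steps.

```bash
python3 -m jog '[0,0,0,0,0,0.002,0, 0,0,0,0,0,0.003,0, 0,0,0,0,0,0.003,0]'; python3 -m jog '[0,0,0,0,0,0,0.24, 0,0,0,0,0,0,0.28, 0,0,0,0,0,0,0.34, 0,0,0,0,0,0,0.4, 0,0,0,0,0,0,0.5, 0,0,0,0,0,0,0.6, 0,0,0,0,0,0,0.6]'
python3 - <<'E'
from h import *
f=r.grab_frame("wrist");s=r.grab_frame("scene")
b=cv2.resize(f[200:350,220:300,::-1],(320,600),interpolation=cv2.INTER_CUBIC)
cv2.imwrite("pics/s9.png",np.hstack([b,cv2.resize(s[70:200,200:300,::-1],(460,600),interpolation=cv2.INTER_CUBIC)]))
E
```

```text
clock: 10.55
tcp_pos: [0.4655, -0.1026, 0.1099]
orientation: [-2.373, -2.056, -0.003]
contact_force: [-1.5, 1.0, 4.8]
grip_width: 0.018
clock: 11.25
tcp_pos: [0.4655, -0.1026, 0.1099]
orientation: [-2.373, -2.056, -0.003]
contact_force: [-0.0, -0.3, -0.8]
grip_width: 0.0514
```

View pics/s9.png

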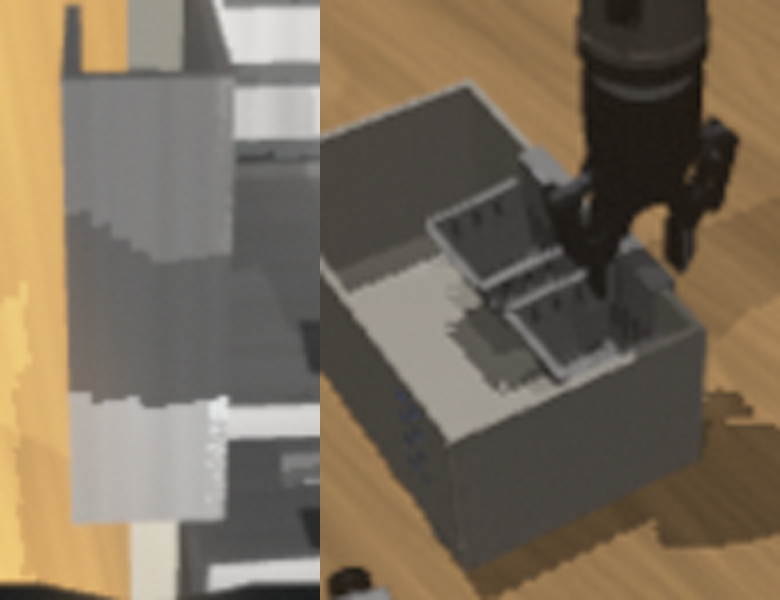

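Released, and it hangs. I'll retreat straight up.

```bash
python3 -m jog '[0,0,0,0,0,-0.05,0.6, 0,0,0,0,0,-0.12,0.6, 0,0,0,0,0,-0.2,0.6, 0,0,0,0,0,-0.3,0.6, 0,0,0,0,0,-0.42,0.6, 0,0,0,0,0,-0.55,0.6, 0,0,0,0,0,-0.65,0.6, 0,0,0,0,0,-0.7,0.6, 0,0,0,0,0,-0.7,0.6]'
python3 - <<'E'
from h import *
o=r.get_obs();tp=pose(o);f=r.grab_frame("wrist");s=r.grab_frame("scene");np.savez("w10.npz",R=tp[0],p=tp[1],f=f)
b=cv2.resize(f[90:350,190:360,::-1],(390,600),interpolation=cv2.INTER_CUBIC)
cv2.imwrite("pics/s10.png",np.hstack([b,cv2.resize(s[70:200,200:290,::-1],(410,600),interpolation=cv2.INTER_CUBIC)]))
cv2.imwrite("pics/sfull.png",s[:,:,::-1])
E
```

```text
clock: 12.25
tcp_pos: [0.4663, -0.1031, 0.2513]
orientation: [-2.374, -2.057, -0.007]
contact_force: [-0.1, 1.3, 0.3]
grip_width: 0.0514
```

View pics/s10.png

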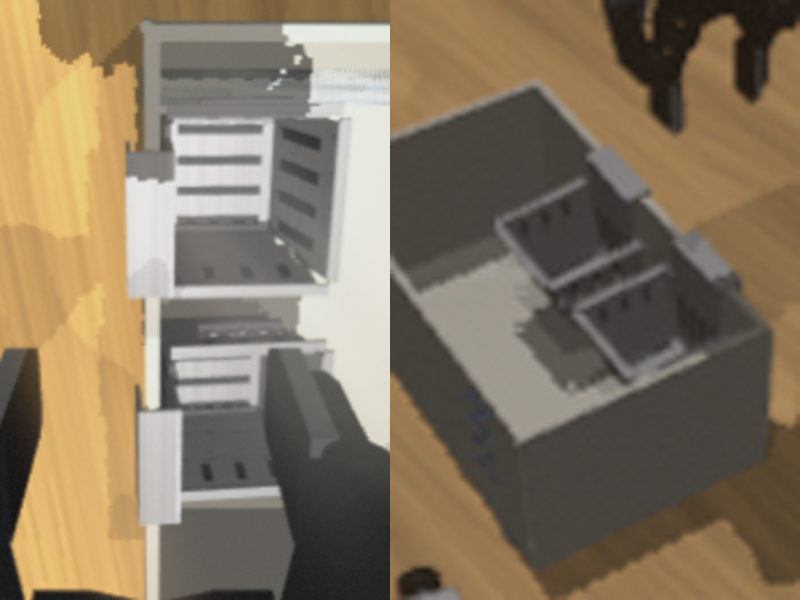

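View pics/sfull.png

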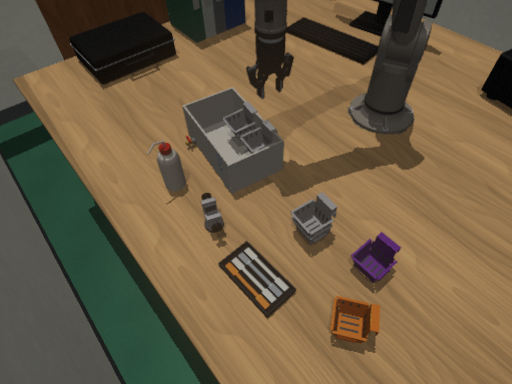

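Run:
```python
from h import *
np.set_printoptions(precision=4,suppress=True)
d=np.load("w10.npz");tp=(d["R"],d["p"])
A=lambda u,v:((u+.5)/2.294-.5+190,(v+.5)/2.308-.5+90)
b=np.radians(-8.15);xt=np.array([np.cos(b),np.sin(b),0]);yt=np.array([-np.sin(b),np.cos(b),0])
c=np.array([.5446,-.1991,.13])
for n,q,z in [("lip",(126,152),.132),("lip",(174,152),.132),("lip",(173,298),.132),("lip",(127,298),.132),("rim out",(146,330),.13),("rim in",(160,330),.13),("flange top front",(350,118),.1),("flange bot front",(328,293),.1),("hung lip",(138,410),.132),("hung lip",(180,523),.132)]:
    P=onz("wrist",A(*q),z,tp)-c;print(n,P@xt+.092,P@yt)
```

```text
lip -0.00878841801763336 0.11394335563897076
lip 0.0095782016985788 0.113923033476342
lip 0.009698152432538382 0.05385379520789312
lip -0.009135933667271515 0.053880249941271496
rim out -0.0014291475336853793 0.03859103915929567
rim in 0.004439262440673081 0.038582111588338755
flange top front 0.08524483061356586 0.12227165347278604
flange bot front 0.08200786843164744 0.04261797383182927
hung lip -0.005025011594204362 0.0015889433088755163
hung lip 0.013933320689160478 -0.05820746032453403
```

All the checks pass, so I'm handing in.

```bash
python3 -c "
from bench import r;print(r.get_obs()['qvel'].max());print(r.hand_in())"
```

```text
0.014788803985189626
the job is handed in; nothing more can be done
None
```

The top basket now hangs on the tank's near rim, inside, in the free space beside the other hung basket, and the job is handed in. The robot's clock stood at about 12.4 s.

I pinched the basket across its hook, lifted it straight up about 110 mm and lowered it onto the rim. Contact came at the predicted height. The wrist force peaked at about 13 N in the readings taken after each move; I eased off and set it down again at about 5 N. After opening the gripper I raised it about 140 mm clear.

**Last checks, from the wrist camera after release:**
- **Lip position:** the lip measures 60 x 18.6 mm at the height it should have when seated. Its centre is about 1.2 mm from the wall's middle.
- **Place along the rim:** the basket sits about 84 mm from the rim's middle, square to the tank within about 1°. The front edge is where an untilted basket would have it.
- **Hung basket:** its lip is within 2 mm of the first measurement.
- **Stack and bystanders:** the other two stack baskets, bottle, clamp head and tray look unmoved in the scene picture. I checked those by eye and did not measure them.

**Disagreements and slips:**
- The top and wrist cameras differed by about 1.2 mm on the rim position, which is within calibration. I followed the wrist camera.
- One gripper-closing command was refused because I miscounted the numbers. It moved nothing.

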